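Close the cassette press

ROBOT

A 7-joint arm with a two-finger parallel gripper is mounted at the origin on a cart in front of the work surface, level with it; the furniture and walls round the work are solid. World frame = base frame: x ahead of the robot, y to its left, z up, the work surface at z = 0. Lengths are in m, angles in rad, forces in N, time in s.
With the tool pointing down it reaches from about 0.35 to 0.9 m from the base axis. Payload 19.9 kg.
Tool frame: the origin (TCP) lies between the finger pads; the fingertips stand 11 mm ahead of it and the grasp point (between the pads) lies 8 mm behind it (r.finger_overhang is the distance from the TCP to the fingertips, in m); x points along the fingers, z is the direction in which the jaws open and shut, and the axes are right-handed (so a half turn about x gives the same grasp; the last joint's range is limited). The gripper opens to 94 mm and grips with 3 to 60 N. Pads are 16 mm wide; open, the fingers measure 119 mm over their backs; the gripper's body (75 mm by 177 mm) begins 78 mm behind the grasp point.
Start: joints at [1.081, 0.417, -0.01, 1.614, 0.005, 1.111, -0.053], TCP at [0.271, -0.563, 0.216] pointing down, gripper open.
Joint ranges: [-2.81, 2.81], [-0.39, 2.02], [-1.27, 1.25], [0.06, 2.57], [-1.19, 4.33], [0.19, 2], [-2.82, 2.82]. Speed limits (rad/s): [1.89, 1.89, 2.39, 2.39, 3.01, 3.01, 3.01].

INTERFACE

Orientations are given as a unit quaternion [w, x, y, z].
In Python, from workcell import r, hand, kinematics, vision, workorder gives the robot as it stands. The module is installed in compiled form; this text tells all that it offers. Calls block until the motion is done:
- r.move_to(position, orientation): joint-space move of the TCP to a pose.
- r.move_l(position, frame=None, feed=0.15): straight line of the TCP; frame=None keeps the orientation; feed is the mean speed in m/s.
- r.movej(angles): joint-space move.
- hand.set_gripper(opening, force=None): finger opening in m; force is the grip in N (None keeps the last); returns when the fingers have stopped.
- r.wait(seconds).
- kinematics.inverse_kinematics(position, orientation): joint angles nearest the present ones, or None.
- vision.capture(name): name is "side" or "top"; returns the picture (384x512x3 uint8, blue, green, red); there is no depth.
- vision.camera_params(name): a dict with "fx", "fy", "cx", "cy" (pixels), "camera_from_world" (4x4, takes a point from world to camera coordinates). Camera axes: x right, y down, z forward; pixel columns grow to the right and rows downward; lengths in m; the calibration is good to about 2 mm. A picture is of the moment at which its call begins. camera_params takes no time and is no camera call.
A pose or a line that the arm cannot do raises r.Unreachable and nothing moves.
- workorder.sign_off(): hands the job in, once; it reports no verdict.
Readings, each from a call of its own:
- r.read_time_s(): time.
- r.read_joint_positions(): joint angles.
- r.read_joint_velocities(): joint speeds.
- r.read_joint_efforts(): joint torques, N m.
- r.read_tcp_pos(): TCP position.
- r.read_orientation(): TCP orientation.
- r.read_contact_force(): force on the tool from outside, world axes, zero at the start.
- r.read_torque(): the same for the moment, N m.
- r.read_finger_gap(): finger opening in m.
Only numpy, scipy, OpenCV 4.12 (cv2) and the standard library are available. Lean on these libraries where they do the work, as an engineer would, in place of code of your own. Each camera call takes 0.05 s, during which the arm holds its last target.

TASK

Set the drilled platen on the cassette press: lower it upright over the tall rod, without dropping it, until it sits fully down. Then turn the red cam until its high point (and its grip bar) points straight at the sprung plunger, so that the plunger locks over the platen, and let go. Leave the dropper bottle and the sample cup where they stand.

Things in the scene. Friction and masses are not known exactly. Their poses are not given: they have to be found in the camera images.
- platen_center (a point): loose upright platen, 0.25 kg: a dark metal disc (diameter 76, 10 thick) and on it a blue sleeve (outer diameter 26, from 10 to 80 mm above the underside) to be gripped across. A 15 mm bore runs through both on the axis. The point is on the axis, 40 mm above the underside; z is the bore axis, up. Round: its yaw does not matter. The bottle near it may stand nearer or farther than it.
- platen: the same platen; the origin is the centre of its underside, z the bore axis.
- press_seat (a point): press (grey base plate 56 x 184 x 12 mm, fixed): top centre of the steel shoulder, 23 mm above the bench, where the platen's underside rests. From here a 12 mm rod rises 97 mm (tip 120 mm above the bench; last 13 mm taper to 4 mm); 17 mm of it shows above a seated platen. z up; +y points to the cam axis, 105 mm away. A 0.25 m tall microscope, 0.48 m ahead, stands between press and platen: pass in front.
- cam_grip (a point): the red cam, turning about a vertical axis: this point is on the axis at grip height, 69 mm above the bench. Its grip bar is 12 mm wide, 50 long (18 mm behind the axis, 32 mm on the lobe's side, which has a white dot), from 51 to 81 mm above the bench; cam disc top 47 mm. Take the bar across its 12 mm. This frame's -y points along the bar to the white dot and the lobe's high point.
- cam (a joint): cam angle, rad: 0 when lobe and bar point straight at plunger and rod, growing counter-clockwise seen from above; starts at 1.1 to 1.5 (open), to be turned clockwise to 0. Range -0.5 to 1.6, no stop at 0; it stays where it is left (friction 0.09 N m). The lobe meets the plunger at about 1.0.
- plunger (a joint): slide of the sprung plunger towards the rod, m: 0 at rest, about 0.0064 when the cam's high point bears on it; its nose then stands about 4 mm over the rim of a seated platen, 2 mm above it. A plunger locked beforehand blocks the platen. Spring 2 N at rest, 5 N locked.
- stain_bottle (a point): bystander: white dropper bottle with a red cap, 36 mm wide, 98 tall, loose; the point is its middle, 49 mm up. Not to be moved.
- sample_cup (a point): bystander: white sample cup with a yellow lid, 58 mm wide, 70 tall, loose; the point is its middle, 35 mm up. Not to be moved.

How it is judged:
By the outcome, as a careful person would: the job done as asked, in the order asked, and still so for the second after the job is handed in, with the robot touching nothing.
It also fails if it takes over 61 s, if anything falls off the work surface, if the arm or the gripper's body presses on something with over 40 N, if the wrist force passes 120 N, or if a joint passes its speed limit or range.

## Working session

There is one attempt and no reset: what is moved stays moved. The work goes in short steps, each a Python script; the robot and the scene stay as the last script left them, time stands still between calls to the robot, and variables do not carry over. Pictures are saved under pics/ and viewed, and the job is handed in when it is done.

```bash
mkdir -p pics
python3 - <<'E'
from workcell import r, hand, kinematics, vision, workorder
import cv2, numpy as np
for n in ("side","top"):
    im=vision.capture(n); cv2.imwrite(f"pics/{n}0.png",im)
    p=vision.camera_params(n); print(n,{k:(np.round(v,4).tolist() if k=="camera_from_world" else v) for k,v in p.items()})
print(r.read_time_s(), r.read_tcp_pos(), r.read_orientation(), r.read_contact_force(), r.read_finger_gap())
E
```

```text
side {'fx': 397.3414852944782, 'fy': 397.3414852944782, 'cx': 258.90965984747544, 'cy': 197.36335547171558, 'camera_from_world': [[0.9043, 0.4268, 0.0066, -0.4469], [0.3348, -0.6997, -0.6311, -0.1813], [-0.2647, 0.5729, -0.7757, 1.2072], [0.0, 0.0, 0.0, 1.0]]}
top {'fx': 421.2278056754583, 'fy': 421.2278056754583, 'cx': 255.04237230191225, 'cy': 197.96389705128806, 'camera_from_world': [[0.0192, -0.9998, -0.0097, -0.0922], [-0.9929, -0.0179, -0.1175, 0.5596], [0.1173, 0.0119, -0.993, 1.1204], [0.0, 0.0, 0.0, 1.0]]}
0.1 [ 0.27102845 -0.56283588  0.21591697] [ 0.59838636  0.37636365  0.59906612 -0.37603718] [-0.03497534  0.47394111 -0.19188159] 0.09430261791683996
```

View pics/side0.png

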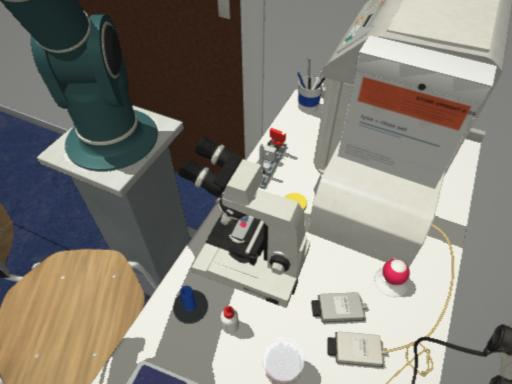

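View pics/top0.png

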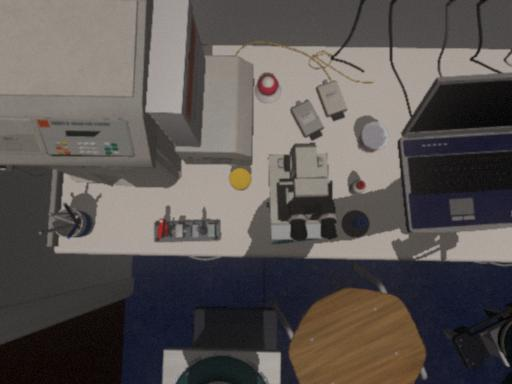

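The side view shows the press at about (272,155), the platen at (190,302) and the bottle at (229,318). In the top view the press is at (187,230), the platen at (355,223) and the bottle at (359,186). I'll enlarge these areas.

Run:
```python
import cv2
def crop(n,x0,y0,x1,y1,s,o):
    im=cv2.imread(f"pics/{n}0.png")[y0:y1,x0:x1]
    im=cv2.resize(im,None,fx=s,fy=s,interpolation=cv2.INTER_CUBIC)
    for c in range(x0,x1,10):
        cv2.line(im,((c-x0)*s,0),((c-x0)*s,6 if c%50 else 14),(0,255,0),1); cv2.putText(im,str(c),((c-x0)*s,24),0,.35,(0,200,0),1)
    for c in range(y0,y1,10):
        cv2.line(im,(0,(c-y0)*s),(6,(c-y0)*s),(0,255,0),1); cv2.putText(im,str(c),(8,(c-y0)*s+4),0,.35,(0,200,0),1)
    cv2.imwrite(f"pics/{o}.png",im)
crop("top",145,205,230,255,9,"tpress")
crop("top",325,165,395,245,7,"tplat")
crop("side",240,115,315,190,8,"spress")
crop("side",165,270,245,340,8,"splat")
```

```text
(no output)
```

View pics/tpress.png

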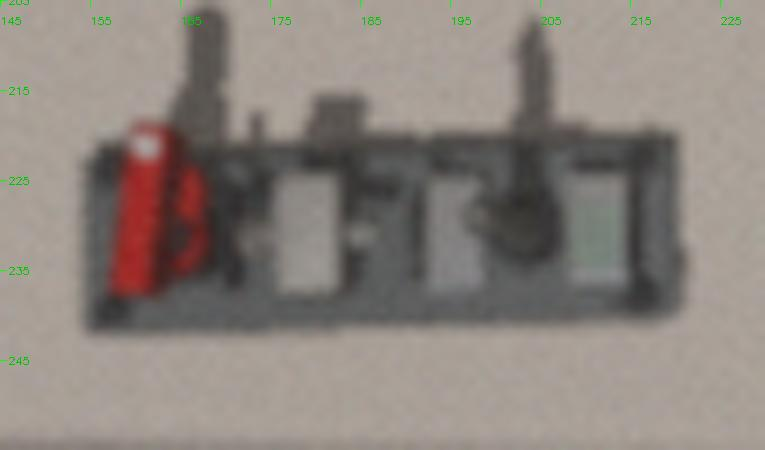

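View pics/tplat.png

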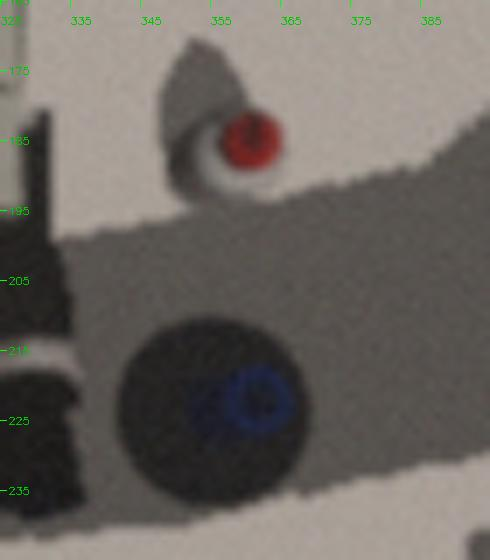

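View pics/spress.png

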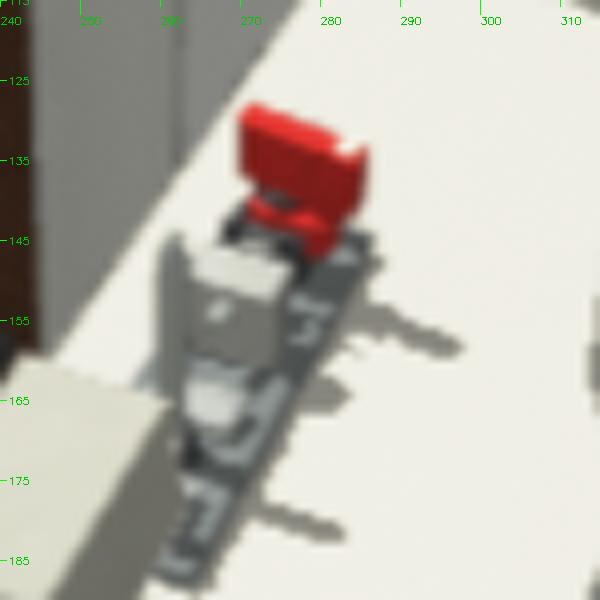

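View pics/splat.png

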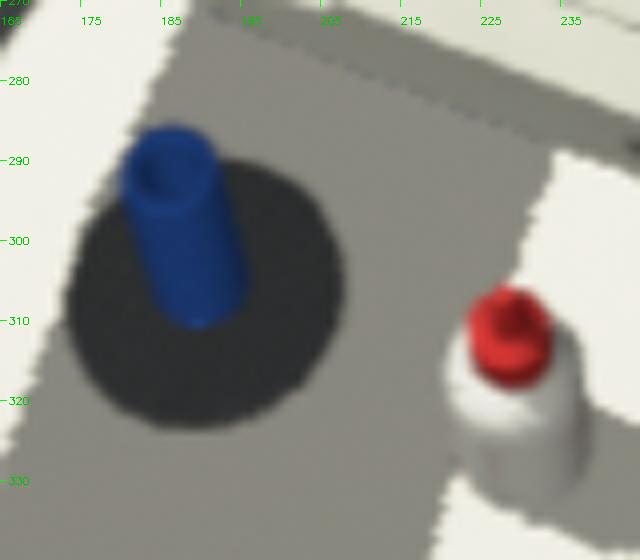

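```bash
cat > h.py <<'E'
from workcell import r, hand, kinematics, vision, workorder
import cv2, numpy as np
from scipy.optimize import least_squares
P={n:vision.camera_params(n) for n in ("side","top")}
def proj(n,p):
    p=np.atleast_2d(p); M=np.array(P[n]["camera_from_world"]); q=p@M[:3,:3].T+M[:3,3]
    return np.c_[P[n]["fx"]*q[:,0]/q[:,2]+P[n]["cx"],P[n]["fy"]*q[:,1]/q[:,2]+P[n]["cy"]]
def back(n,uv,z):
    M=np.array(P[n]["camera_from_world"]);R=M[:3,:3];C=-R.T@M[:3,3]
    d=R.T@np.array([(uv[0]-P[n]["cx"])/P[n]["fx"],(uv[1]-P[n]["cy"])/P[n]["fy"],1]); return C+d*(z-C[2])/d[2]
def crop(im,x0,y0,x1,y1,s,o,pts=()):
    im=cv2.resize(im[y0:y1,x0:x1],None,fx=s,fy=s,interpolation=cv2.INTER_CUBIC)
    for c in range(-(-x0//10)*10,x1,10):
        cv2.line(im,((c-x0)*s+s//2,0),((c-x0)*s+s//2,8),(0,255,0),1); cv2.putText(im,str(c),((c-x0)*s,20),0,.35,(0,160,0),1)
    for c in range(-(-y0//10)*10,y1,10):
        cv2.line(im,(0,(c-y0)*s+s//2),(8,(c-y0)*s+s//2),(0,255,0),1); cv2.putText(im,str(c),(10,(c-y0)*s+s//2+4),0,.35,(0,160,0),1)
    for p in pts: cv2.circle(im,(int((p[0]-x0+.5)*s),int((p[1]-y0+.5)*s)),1,(255,0,255),-1)
    cv2.imwrite(f"pics/{o}.png",im)
E
python3 - <<'E'
from h import *
f=lambda a,b,s,x,y:(a+x/s-.5,b+y/s-.5)
# plate corners z=.012 in top
for x,y in [(85,140),(85,332),(680,318),(675,133)]: print("plate",back("top",f(145,205,9,x,y),.012)[:2])
print("shoulder",back("top",f(145,205,9,520,215),.023)[:2])
print("dot",back("top",f(145,205,9,147,145),.081)[:2], "bar end",back("top",f(145,205,9,135,290),.081)[:2])
print("disc top",back("top",f(325,165,7,213,411),.010)[:2],"sleeve top",back("top",f(325,165,7,260,398),.08)[:2])
print("side disc",back("side",f(165,270,8,205,295),.010)[:2],"sleeve",back("side",f(165,270,8,170,166),.08)[:2])
print("cap",back("top",f(325,165,7,251,139),.098)[:2],back("side",f(165,270,8,510,325),.098)[:2])
print("cup",back("top",(374,135),.07)[:2])
for n in P:
    M=np.array(P[n]["camera_from_world"]);print(n,-M[:3,:3].T@M[:3,3])
E
```

```text
plate [0.49686551 0.1979115 ]
plate [0.43800488 0.19511511]
plate [0.44575035 0.01271988]
plate [0.50240667 0.01590435]
shoulder [0.47583155 0.06134326]
dot [0.49155782 0.16245416] bar end [0.44962907 0.16401811]
disc top [ 0.49860563 -0.35892734] sleeve top [ 0.49941004 -0.36058319]
side disc [ 0.50185934 -0.36440155] sleeve [ 0.5000211  -0.36127847]
cap [ 0.59382948 -0.3539176 ] [ 0.60221232 -0.36802127]
cup [ 0.73296329 -0.39854609]
side [ 0.78443141 -0.62782702  0.8249624 ]
top [ 0.42605473 -0.09541489  1.17741139]
```

```bash
cat >> h.py <<'E'
def circ(c,rad,z,n=60):
    a=np.linspace(0,2*np.pi,n); return np.c_[c[0]+rad*np.cos(a),c[1]+rad*np.sin(a),0*a+z]
def press_pts(s,yaw,cam):
    R=np.array([[np.cos(yaw),-np.sin(yaw)],[np.sin(yaw),np.cos(yaw)]]); s=np.array(s); out=[]
    c=s+R@[0,.105]; t=yaw-np.pi/2+cam; d=np.array([np.cos(t),np.sin(t)]); e=np.array([-d[1],d[0]])
    k=[c-.018*d-.006*e,c+.032*d-.006*e,c+.032*d+.006*e,c-.018*d+.006*e]
    for z in (.081,.051):
        for i in range(4):
            for u in np.linspace(0,1,15): q=k[i]*(1-u)+k[(i+1)%4]*u; out.append([*q,z])
    for h in np.linspace(.023,.12,30): 
        for m in(-1,1):
            w=.006 if h<.107 else .006-.004*(h-.107)/.013
            out.append([s[0],s[1]+m*w,h]); out.append([s[0]+m*w,s[1],h])
    return np.array(out),c
E
python3 - <<'E'
from h import *
s,yaw,cam=[.4745,.0605],.036,1.48
pp,c=press_pts(s,yaw,cam);print(c)
R=np.array([[np.cos(yaw),-np.sin(yaw)],[np.sin(yaw),np.cos(yaw)]])
pc=np.array([.4708,.1054]);k=[pc+R@[a*.028,b*.092] for a,b in [(1,1),(-1,1),(-1,-1),(1,-1)]]
pl=np.array([[*(k[i]*(1-u)+k[(i+1)%4]*u),.012] for i in range(4) for u in np.linspace(0,1,50)])
allp=np.r_[pp,pl]
crop(cv2.imread("pics/top0.png"),145,200,230,255,9,"to",proj("top",allp))
crop(cv2.imread("pics/side0.png"),240,115,315,190,8,"so",proj("side",allp))
p=[.4995,-.361]
q=np.r_[circ(p,.038,.01),circ(p,.038,0),circ(p,.013,.08),circ(p,.013,.01)]
crop(cv2.imread("pics/top0.png"),325,165,395,245,7,"to2",proj("top",q))
crop(cv2.imread("pics/side0.png"),165,270,245,340,8,"so2",proj("side",q))
import numpy as np
ims=[cv2.imread(f"pics/{a}.png") for a in("to","so","to2","so2")]
E
```

```text
[0.47072082 0.16543197]
```

View pics/to.png

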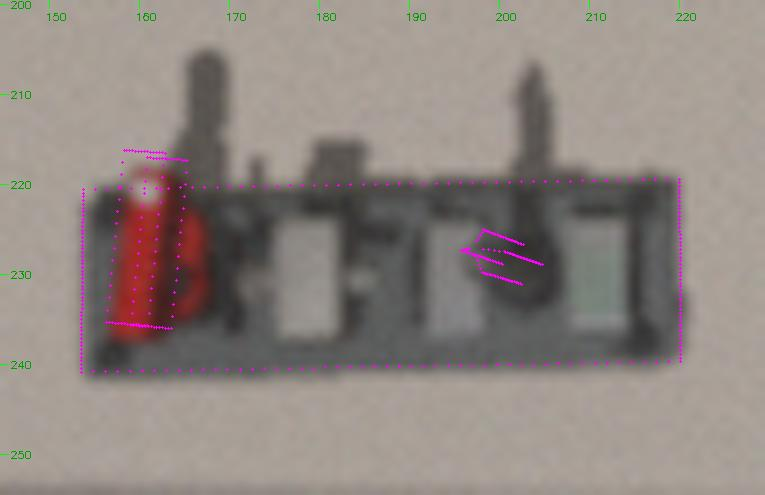

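View pics/so.png

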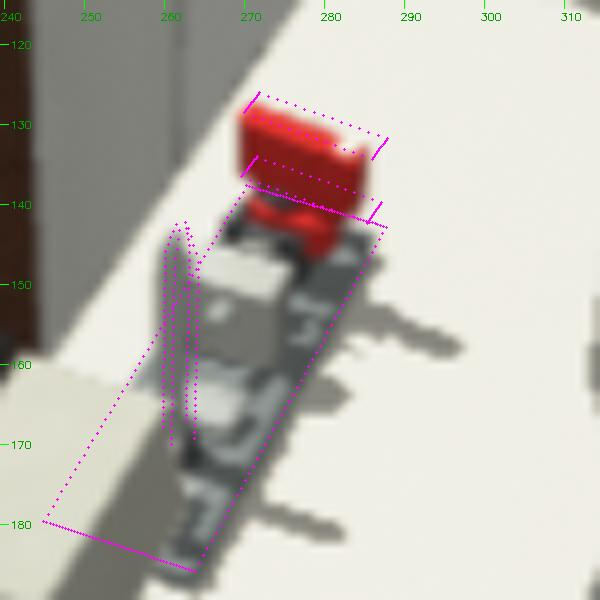

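View pics/to2.png

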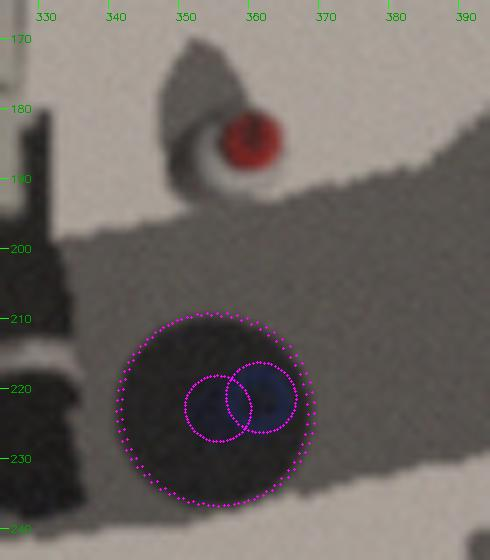

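View pics/so2.png

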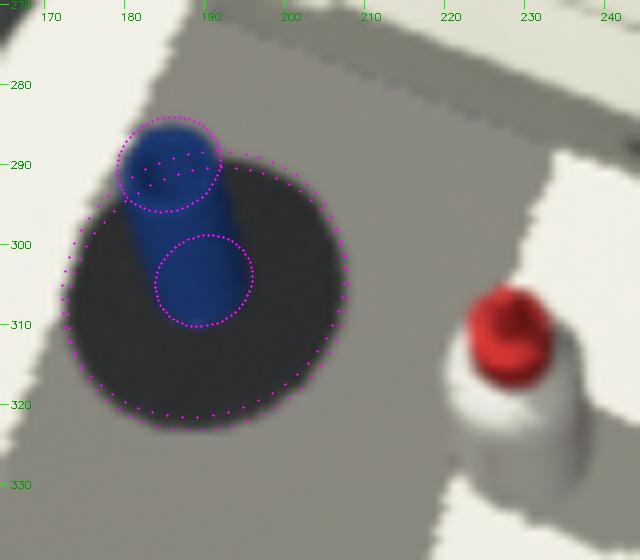

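```bash
cat >> h.py <<'E'
from scipy.spatial.transform import Rotation as Ro
def quat(phi):  # tool x down, jaw (tool z) along world angle phi
    x=np.array([0,0,-1.]);z=np.array([np.cos(phi),np.sin(phi),0]);y=np.cross(z,x)
    q=Ro.from_matrix(np.c_[x,y,z]).as_quat(); return [q[3],q[0],q[1],q[2]]
E
python3 - <<'E'
from h import *
print("start jaw",Ro.from_quat(np.roll(r.read_orientation(),-1)).as_matrix().round(3).tolist())
print("cup",back("top",(240,179),.07)[:2],back("side",(295,202),.07)[:2])
for z in(0,.2,.3): print("printer",z,back("top",(150,187),z)[:2],back("top",(150,165),z)[:2],back("top",(215,160),z)[:2])
for z in (0,.25): print("scope",back("top",(270,240),z)[:2],back("top",(335,240),z)[:2],back("top",(300,145),z)[:2])
G=.008
for name,p,phis in [("plat",[.4995,-.361,.2],(0,np.pi/2,np.pi,-np.pi/2)),("seat",[.4715,.058,.25],(0.036,.036+np.pi)),("mid",[.38,-.15,.3],(0,np.pi)),
  ("cam0",[.468,.162,.075],(.036+1.48,.036+1.48-np.pi)),("cam1",[.468,.162,.075],(.036,.036-np.pi,.036+np.pi))]:
    for ph in phis:
        j=kinematics.inverse_kinematics(p,quat(ph)); print(name,round(ph,2),None if j is None else np.round(j,2))
E
```

```text
start jaw [[-0.001, 0.901, 0.434], [0.001, 0.434, -0.901], [-1.0, -0.0, -0.001]]
cup [ 0.60692897 -0.04112839] [ 0.61206869 -0.04551959]
printer 0 [0.59095261 0.21656612] [0.65419789 0.21964082] [0.67186976 0.03479841]
printer 0.2 [0.56294237 0.16357172] [0.61544455 0.16612414] [0.6301146  0.01267984]
printer 0.3 [0.54893725 0.13707453] [0.59606787 0.13936581] [0.60923702 0.00162055]
scope [ 0.44813875 -0.12516918] [ 0.45157496 -0.30558016] [ 0.71960196 -0.20669499]
scope [ 0.44344965 -0.11885145] [ 0.44615624 -0.26095572] [ 0.65727301 -0.18306686]
plat 0 [ 0.82  0.44 -0.32  1.64  0.15  1.09  0.46]
plat 1.57 [ 1.02  0.48 -0.61  1.64  0.3   1.12  1.91]
plat 3.14 [ 0.39  0.42  0.25  1.66 -0.12  1.07 -2.47]
plat -1.57 [ 0.6   0.42 -0.04  1.65  0.02  1.07 -1.01]
seat 0.04 [ 0.47  0.16 -0.72  1.91  0.12  1.11 -0.26]
seat 3.18 [ 0.77  0.24 -1.08  1.91  0.24  1.13  2.77]
mid 0 [ 0.77 -0.05 -0.45  1.99 -0.03  1.21  0.33]
mid 3.14 [ 1.52 -0.08 -1.14  1.97 -0.08  1.21 -2.73]
cam0 1.52 [ 0.41  0.6  -1.    2.02  0.66  0.88  0.55]
cam0 -1.63 [ 0.09  0.45 -0.58  2.03  0.35  0.76 -2.33]
cam1 0.04 [ 0.33  0.55 -0.9   2.02  0.58  0.84 -0.86]
cam1 -3.11 [ 0.46  0.65 -1.08  2.02  0.73  0.93  2.15]
cam1 3.18 [ 0.46  0.65 -1.08  2.02  0.73  0.93  2.15]
```

Run:
```python
from h import *
im=cv2.imread("pics/side0.png"); crop(im,175,130,315,310,4,"scope_s")
im=cv2.imread("pics/top0.png"); crop(im,255,130,375,250,6,"scope_t")
```

```text
(no output)
```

View pics/scope_s.png

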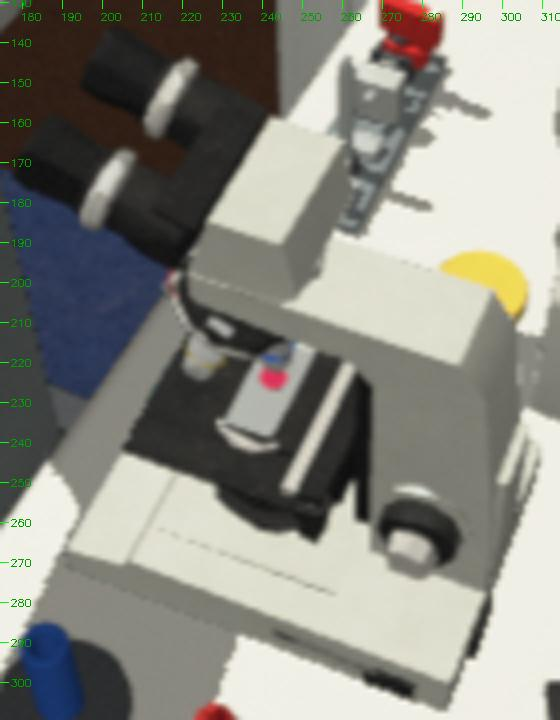

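View pics/scope_t.png

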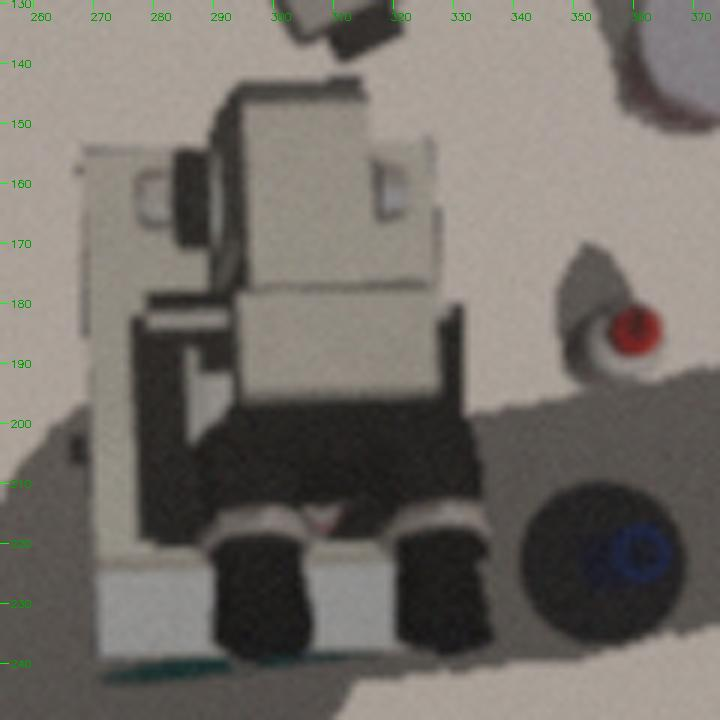

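```bash
python3 - <<'E'
from h import *
t0=r.read_time_s()
hand.set_gripper(.065,30)
print("g",r.read_time_s()-t0)
p=[.4998,-.3612]; q=quat(0.)
r.move_to([*p,.16],q); print(r.read_time_s())
cv2.imwrite("pics/side1.png",vision.capture("side"));cv2.imwrite("pics/top1.png",vision.capture("top"))
print(r.read_tcp_pos(),r.read_joint_positions().round(2),r.read_contact_force().round(2))
E
python3 - <<'E'
from h import *
a=cv2.imread("pics/side1.png");crop(a,140,220,250,340,6,"s1")
crop(cv2.imread("pics/top1.png"),315,165,415,255,7,"t1")
E
```

```text
g 0.6417
1.925
[ 0.4988694  -0.36277409  0.16020939] [ 0.81  0.48 -0.31  1.68  0.17  1.01  0.44] [ 1.08  0.36 -0.62]
```

View pics/s1.png

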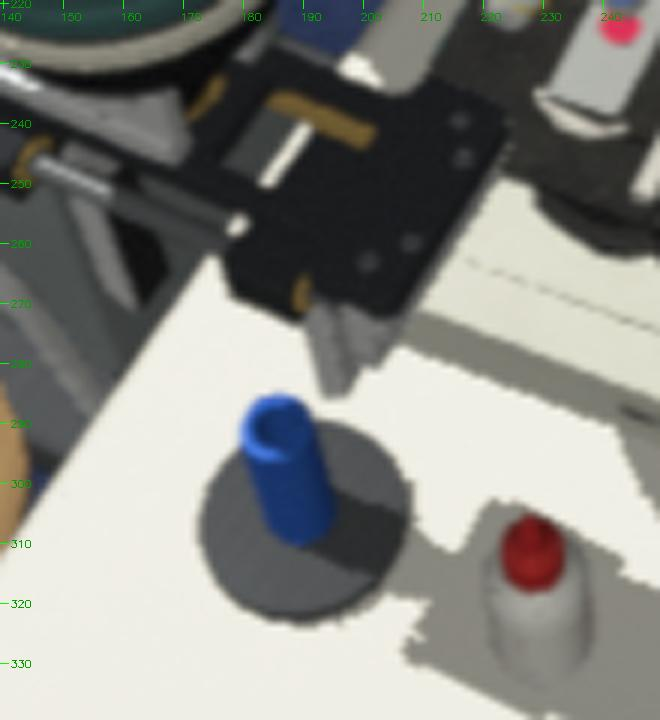

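View pics/t1.png

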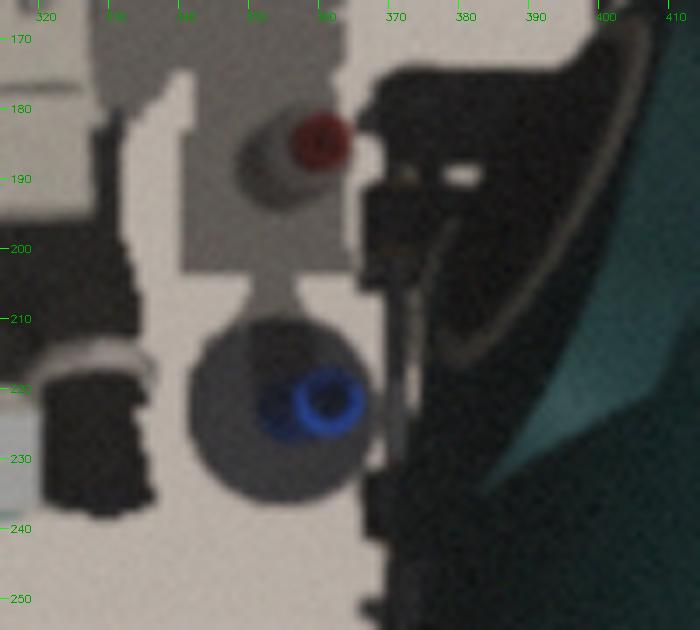

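Run:
```python
from h import *
t=r.read_tcp_pos();print(t,r.read_time_s(),r.read_finger_gap())
for d in([0,0,-.011],[.0325,0,-.011],[-.0325,0,-.011],[.045,0,-.011],[.045,.008,-.011],[.0325,-.008,-.011]):
    print(d,proj("top",t+d),proj("side",t+d))
```

```text
[ 0.4988694  -0.36277409  0.16020939] 2.025 0.06486076391938844
[0, 0, -0.011] [[369.40911771 219.82583306]] [[179.82439556 274.21283571]]
[0.0325, 0, -0.011] [[369.24146056 206.5505814 ]] [[194.62628959 280.92162054]]
[-0.0325, 0, -0.011] [[369.57802446 233.20003006]] [[165.35748765 267.65587939]]
[0.045, 0, -0.011] [[369.17730684 201.47082971]] [[200.41099684 283.54347125]]
[0.045, 0.008, -0.011] [[365.90146671 201.41188794]] [[202.59381106 280.02427108]]
[0.0325, -0.008, -0.011] [[372.52257281 206.6100871 ]] [[192.39025373 284.45246564]]
```

Run:
```python
from h import *
r.wait(.2);print(r.read_tcp_pos())
r.move_l([.4998,-.3612,.042],quat(0),feed=.12);print(r.read_tcp_pos(),r.read_time_s())
r.wait(.15);print(r.read_tcp_pos(),r.read_contact_force().round(2))
hand.set_gripper(0.02,30);print(r.read_finger_gap(),r.read_contact_force().round(2),r.read_tcp_pos(),r.read_time_s())
```

```text
[ 0.49944002 -0.36179846  0.16011884]
[ 0.50021861 -0.36146931  0.04274794] 3.3583
[ 0.50010229 -0.36147643  0.04269366] [-0.06 -0.32 -0.26]
0.025081459902179394 [-1.89 -0.87  0.85] [ 0.49965249 -0.36124636  0.04197378] 4.2083
```

Run:
```python
from h import *
q=quat(0.)
f0=r.read_contact_force()
r.move_l([.4998,-.3612,.10],q,feed=.12); r.wait(.2)
print(r.read_finger_gap(),r.read_contact_force()-f0,r.read_tcp_pos())
cv2.imwrite("pics/side2.png",vision.capture("side"))
j=r.read_joint_positions()
for p in([.4998,-.3612,.35],[.44,-.30,.35],[.40,-.13,.35],[.42,0,.35],[.4715,.058,.30],[.4715,.058,.17]):
    k=kinematics.inverse_kinematics(p,q);print(p,None if k is None else np.round(k,2))
print(r.read_time_s())
crop(cv2.imread("pics/side2.png"),140,200,250,340,5,"s2")
```

```text
0.025106473128100017 [ 2.71010632  0.92052017 -3.8689894 ] [ 0.49943994 -0.36095402  0.09914609]
[0.4998, -0.3612, 0.35] [ 0.84  0.33 -0.35  1.45  0.12  1.38  0.48]
[0.44, -0.3, 0.35] [ 0.87  0.17 -0.38  1.65  0.06  1.33  0.48]
[0.4, -0.13, 0.35] [ 0.72 -0.06 -0.45  1.88 -0.03  1.32  0.28]
[0.42, 0, 0.35] [ 0.51 -0.06 -0.55  1.88 -0.03  1.32 -0.03]
[0.4715, 0.058, 0.3] [ 0.35  0.1  -0.57  1.85  0.06  1.21 -0.24]
[0.4715, 0.058, 0.17] [ 0.27  0.24 -0.52  2.01  0.15  0.93 -0.32]
5.0917
```

View pics/s2.png

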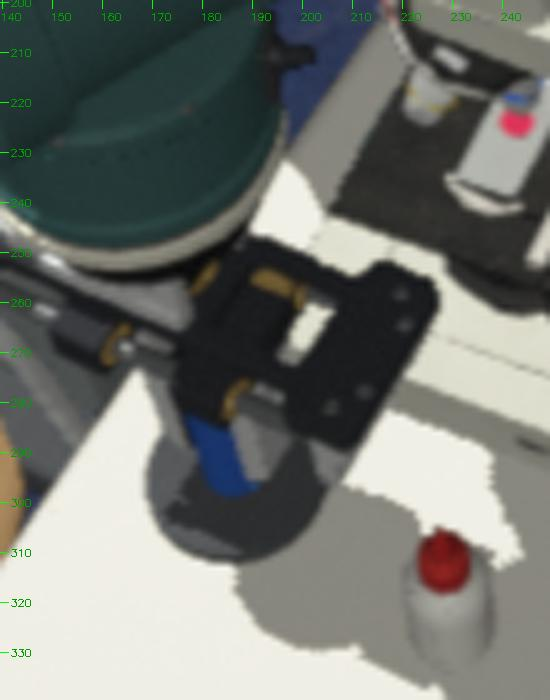

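Run:
```python
from h import *
q=quat(0.)
r.move_l([.4998,-.3612,.34],q,feed=.22)
r.move_l([.40,-.20,.35],q,feed=.2)
r.move_l([.41,-.02,.34],q,feed=.2)
print(r.read_finger_gap(),r.read_contact_force(),r.read_time_s())
r.move_l([.4715,.058,.25],q,feed=.18)
r.move_l([.4715,.058,.182],q,feed=.12); r.wait(.4)
print(r.read_finger_gap(),r.read_contact_force(),r.read_tcp_pos(),r.read_time_s())
a=vision.capture("side");b=vision.capture("top")
cv2.imwrite("pics/side3.png",a);cv2.imwrite("pics/top3.png",b)
crop(a,215,90,315,190,6,"s3");crop(b,145,190,245,265,7,"t3")
```

```text
0.025705795886834262 [-0.8402898   0.02044723 -1.68551739] 8.4833
0.025485446858654566 [ 0.21294289 -0.12261902 -2.58154699] [0.4716096  0.05799307 0.1822211 ] 10.4917
```

View pics/s3.png

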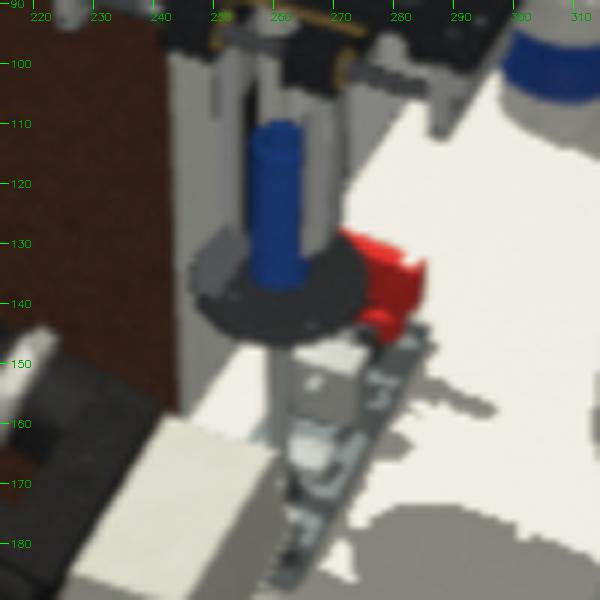

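View pics/t3.png

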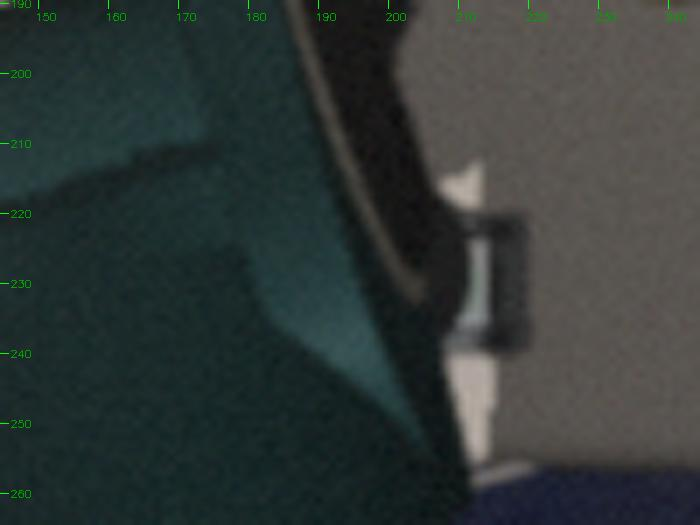

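Run:
```python
from h import *
t=r.read_tcp_pos();u=t[2]-.042;p=t[:2]
a=cv2.imread("pics/side3.png")
def sil(p,u):
    o=[circ(p,.038,u,90),circ(p,.038,u+.01,90)]
    return np.concatenate([circ(p,.038,u,90),circ(p,.038,u+.01,90),circ(p,.013,u+.08),circ(p,.013,u+.01)])
crop(a,235,100,290,170,11,"s3o",proj("side",sil(p,u)))
crop(cv2.imread("pics/side0.png"),245,130,295,180,12,"s0z")
def rod(s): return np.concatenate([circ(s,.002,.12,20),circ(s,.006,.107,30),circ(s,.006,.06,30)])
crop(cv2.imread("pics/side0.png"),245,130,295,180,12,"s0o",proj("side",rod([.4715,.058])))
crop(cv2.imread("pics/top0.png"),185,215,225,245,18,"t0o",proj("top",np.r_[rod([.4715,.058]),circ([.4715,.058],.006,.08,30)]))
crop(cv2.imread("pics/top0.png"),185,215,225,245,18,"t0z")
```

```text
(no output)
```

View pics/s3o.png

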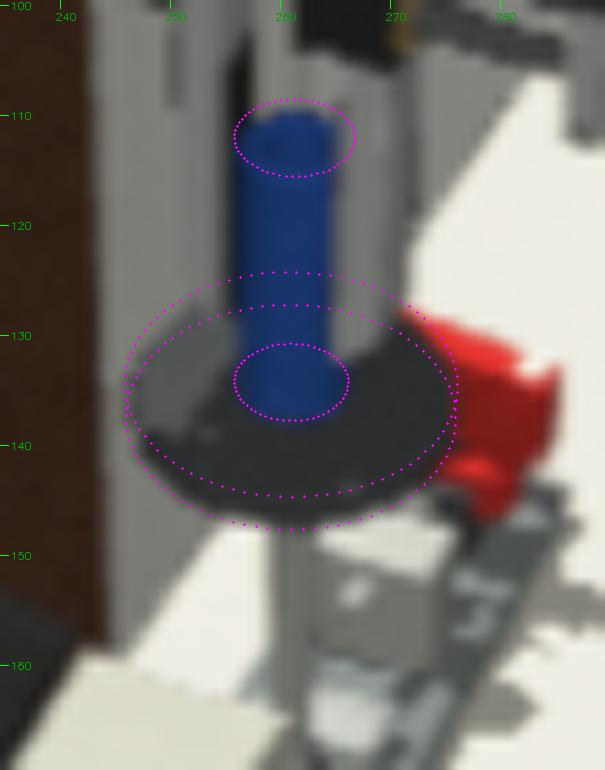

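View pics/s0z.png

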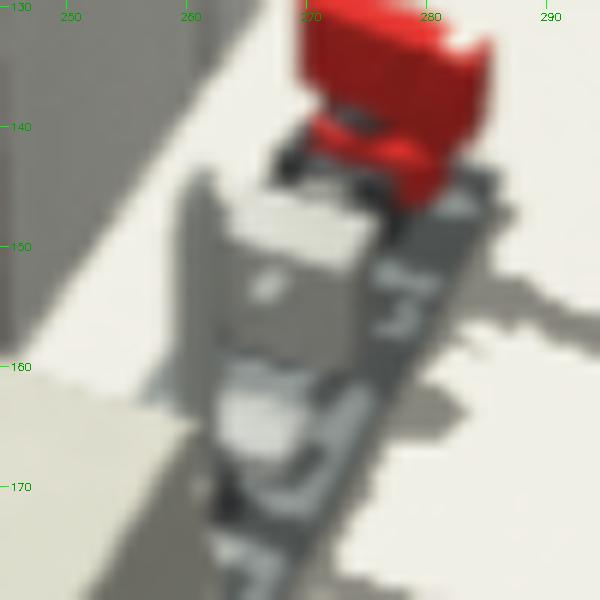

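View pics/s0o.png

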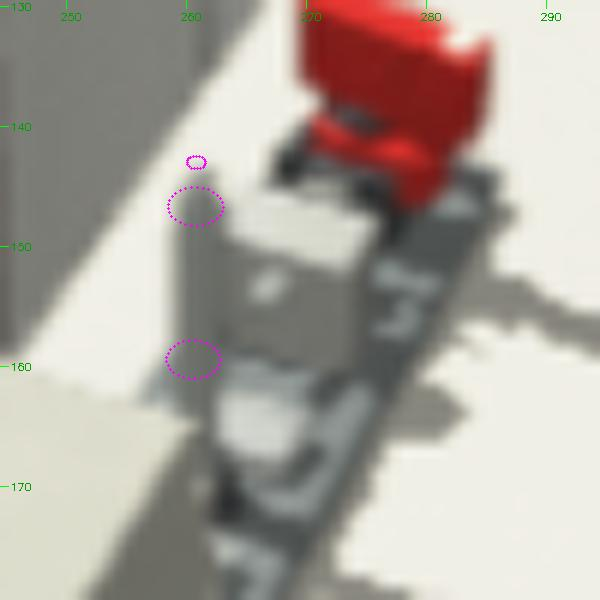

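View pics/t0o.png

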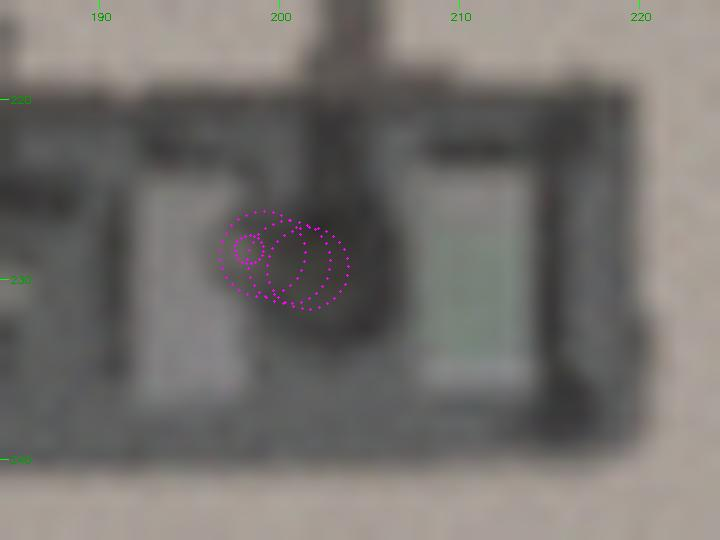

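View pics/t0z.png

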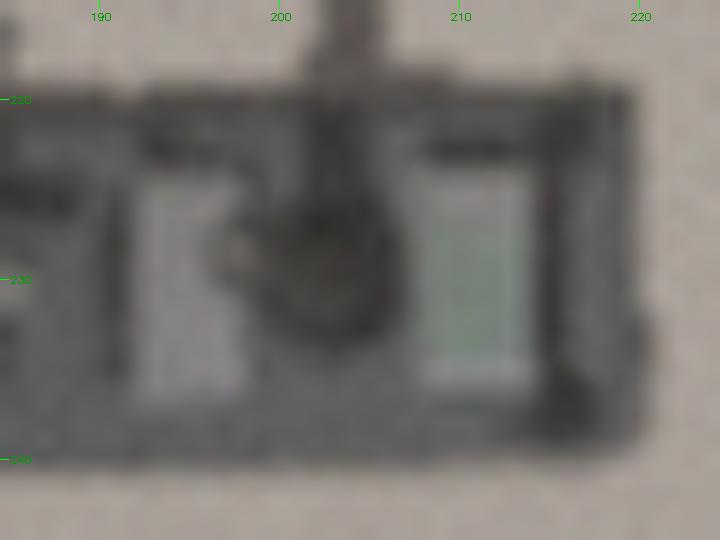

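Run:
```python
from h import *
q=quat(0.)
p=np.array([.4713,.0588])
r.move_l([*p,.165],q,feed=.06); r.wait(.3)
f0=r.read_contact_force();m0=r.read_torque();print("base",f0.round(2),m0.round(3),r.read_time_s())
z=.165
while z>.146:
    z-=.003; r.move_l([*p,z],q,feed=.03); r.wait(.1)
    f=r.read_contact_force()-f0; t=r.read_tcp_pos(); print(round(z,3),f.round(2),(r.read_torque()-m0).round(3),((t-[*p,z])*1e3).round(2))
    if np.hypot(f[0],f[1])>4 or f[2]>5: break
print(r.read_time_s(),r.read_finger_gap())
```

```text
base [ 0.22  0.97 -2.88] [-0.049 -0.098  0.022] 11.325
0.162 [-0.01 -2.05  0.68] [ 0.012  0.042 -0.025] [-0.02  0.01 -0.  ]
0.159 [ 0.62 -1.29  1.22] [ 0.077  0.006 -0.015] [ 0.    0.02 -0.01]
0.156 [-0.03 -0.7   0.39] [-0.004 -0.01  -0.022] [-0.03  0.02 -0.04]
0.153 [-0.56 -0.39  0.75] [0.054 0.003 0.008] [ 0.    0.02 -0.02]
0.15 [-0.8  -0.25  0.45] [ 0.087 -0.025 -0.064] [-0.02 -0.02 -0.03]
0.147 [ 0.53 -1.44  0.48] [ 0.034  0.034 -0.063] [ 0.    0.01 -0.02]
0.144 [-0.38 -0.24  1.75] [ 0.037  0.038 -0.029] [-0.02  0.01 -0.02]
13.775 0.025323988312234345
```

```bash
cat >> h.py <<'E'
def lower(p,z,zend,q,f0,step=.004,feed=.04,lim=3.0):
    p=np.array(p,float)
    while z>zend+1e-6:
        z=max(z-step,zend); r.move_l([*p,z],q,feed=feed); r.wait(.06)
        f=np.mean([r.read_contact_force() for _ in range(3)],0)-f0; t=r.read_tcp_pos(); print(round(z,4),f.round(2),((t-[*p,z])*1e3).round(2))
        if f[2]>6: print("stop z"); break
        l=np.hypot(f[0],f[1])
        if l>lim: p+=f[:2]/l*.0005; print("shift",p)
        if l>12: break
    return p,z
E
python3 - <<'E'
from h import *
f0=np.array([.2,0,-2.6])
p,z=lower([.4713,.0588],.144,.069,quat(0.),f0)
print(p,z,r.read_time_s(),r.read_finger_gap())
E
```

```text
0.14 [0.33 0.61 0.85] [-0.07  0.02 -0.12]
0.136 [0.26 0.27 1.53] [-0.06  0.03 -0.11]
0.132 [-0.24  0.63  0.83] [-0.07 -0.   -0.11]
0.128 [-0.75  0.02 -0.87] [-0.08  0.03 -0.09]
0.124 [-0.38  0.31 -0.3 ] [-0.06  0.02 -0.09]
0.12 [ 0.36 -0.45  0.87] [-0.07 -0.   -0.09]
0.116 [-0.64  0.47  1.01] [-0.04  0.02 -0.09]
0.112 [-1.12  0.28  0.33] [-0.06  0.02 -0.08]
0.108 [ 1.11 -0.2   0.56] [-0.05  0.02 -0.08]
0.104 [ 0.59  1.03 -0.6 ] [-0.06  0.02 -0.08]
0.1 [ 0.3  -0.23  1.34] [-0.07  0.02 -0.1 ]
0.096 [-0.21 -0.12 -0.04] [-0.06  0.05 -0.08]
0.092 [ 0.72 -0.44  1.24] [-0.06  0.04 -0.08]
0.088 [-0.08  0.04  1.19] [-0.05  0.04 -0.09]
0.084 [-0.09 -0.27  0.98] [-0.09 -0.   -0.11]
0.08 [-0.72 -1.27 -0.22] [-0.05  0.01 -0.09]
0.076 [-0.76 -0.1  -0.21] [-0.07  0.03 -0.1 ]
0.072 [-0.69 -0.19 -0.01] [-0.08  0.03 -0.1 ]
0.069 [-0.64  0.49  1.61] [-0.03  0.02 -0.07]
[0.4713 0.0588] 0.069 19.6333 0.025459627537411104
```

Run:
```python
from h import *
f0=np.array([.2,0,-2.6])
p,z=lower([.4713,.0588],.069,.061,quat(0.),f0,step=.001,feed=.02)
print(p,z,r.read_time_s(),r.read_finger_gap())
a=vision.capture("side");crop(a,225,100,315,190,6,"s4")
```

```text
0.068 [-0.01 -0.77  0.25] [-0.01 -0.01 -0.  ]
0.067 [-0.15 -0.33 -0.69] [-0.01  0.01 -0.02]
0.066 [ 0.51 -0.61  0.1 ] [-0.01 -0.   -0.02]
0.065 [-0.99 -0.44  0.67] [-0.04  0.02 -0.04]
0.064 [-6.96 -1.08 22.91] [0.21 0.08 0.74]
stop z
[0.4713 0.0588] 0.064 21.175 0.025118052445957002
```

View pics/s4.png

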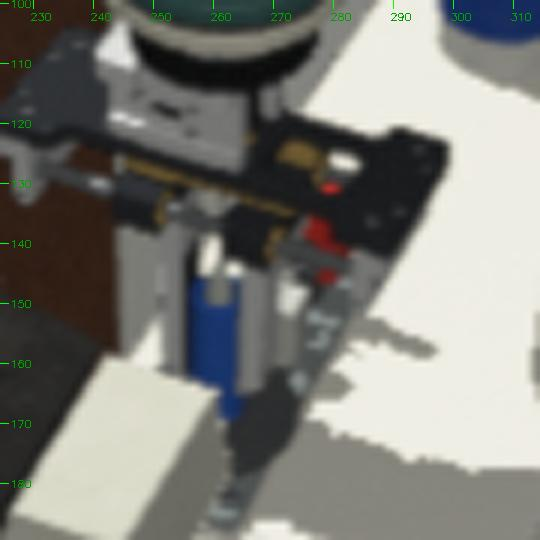

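Run:
```python
from h import *
q=quat(0.)
r.move_l([.4713,.0588,.0647],q,feed=.02); r.wait(.1); print(r.read_contact_force())
hand.set_gripper(.06,30); print(r.read_finger_gap(),r.read_contact_force(),r.read_time_s())
r.move_l([.4713,.0588,.17],q,feed=.15)
r.move_l([.36,-.1,.30],q,feed=.25)
a=vision.capture("side");b=vision.capture("top");cv2.imwrite("pics/side5.png",a);cv2.imwrite("pics/top5.png",b)
crop(a,240,110,315,190,8,"s5");crop(b,145,195,235,255,8,"t5")
print(r.read_time_s())
```

```text
[-1.98559773 -0.75403666  6.06963859]
0.06021337275831257 [ 0.52799506  0.05805349 -0.40794631] 22.2833
24.3167
```

View pics/s5.png

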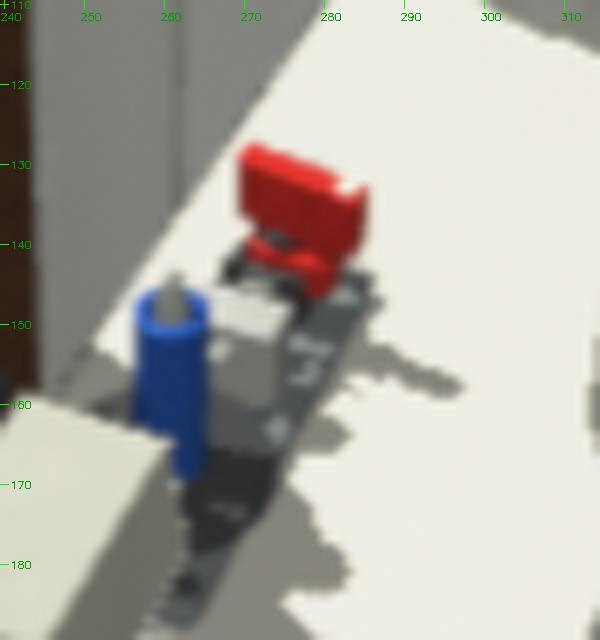

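View pics/t5.png

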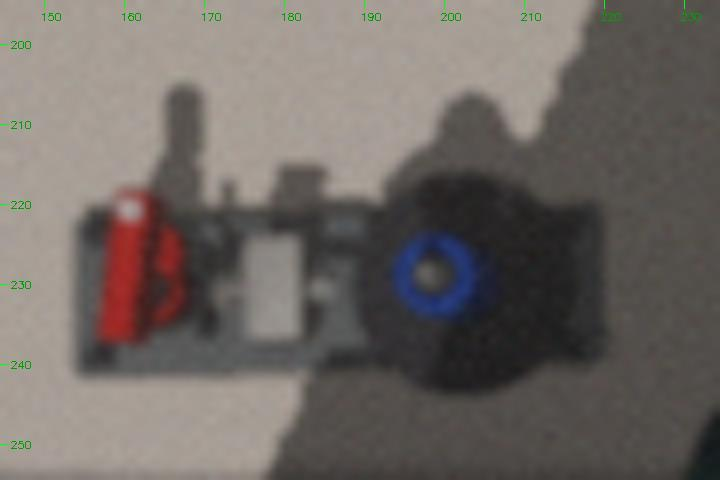

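Run:
```python
from h import *
g=cv2.cvtColor(cv2.imread("pics/top0.png"),cv2.COLOR_BGR2GRAY).astype(float)
# bottom edge: mid-level crossing
cs=np.arange(157,217);rows=[]
for c in cs:
    col=g[234:248,c]; lo=np.median(g[236:238,c]);hi=col[-4:].mean();m=(lo+hi)/2
    i=np.where((col[:-1]<m)&(col[1:]>=m))[0][-1]; rows.append(234+i+(m-col[i])/(col[i+1]-col[i]))
rows=np.array(rows);k=np.polyfit(cs,rows,1);res=rows-np.polyval(k,cs);ok=abs(res)<.4;k=np.polyfit(cs[ok],rows[ok],1)
a=back("top",(157,np.polyval(k,157)),.012);b=back("top",(217,np.polyval(k,217)),.012);d=a-b
print("yaw bottom edge",np.arctan2(-d[0],d[1]),ok.sum(),res.std(),a[:2],b[:2])
s=[.4713,.0588];yaw=np.arctan2(-d[0],d[1])
top=cv2.imread("pics/top5.png");side=cv2.imread("pics/side5.png")
for cam in(1.40,1.50):
    pp,c=press_pts(s,yaw,cam);print(c)
    crop(top,150,212,190,245,16,f"t5_{cam}",proj("top",pp[:60]));crop(side,260,115,300,155,14,f"s5_{cam}",proj("side",pp[:60]))
    A=cv2.imread(f"pics/t5_{cam}.png");B=cv2.imread(f"pics/s5_{cam}.png")
    if cam==1.4: L=(A,B)
h=min(x.shape[0] for x in L+(A,B))
cv2.imwrite("pics/cmp.png",cv2.resize(np.hstack([L[0][:h],A[:h]]),(800,int(800*h/(2*L[0].shape[1])))))
```

```text
yaw bottom edge 0.0384508152620247 50 0.3048437420683657 [0.43741486 0.1866321 ] [0.44378311 0.02109314]
[0.46726366 0.16372239]
[0.46726366 0.16372239]
```

View pics/t5_1.5.png

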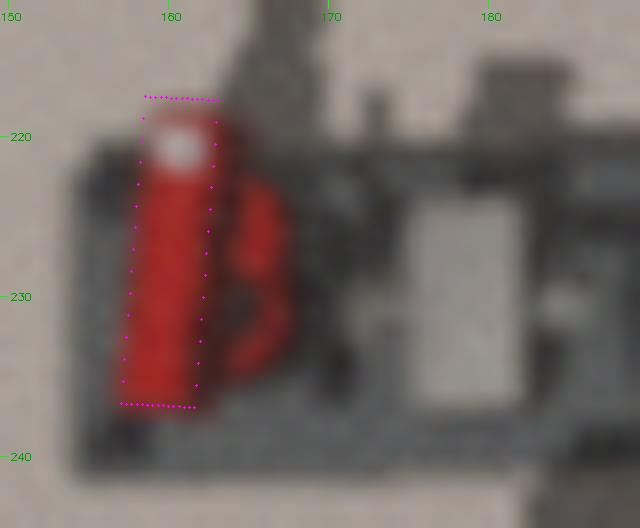

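View pics/s5_1.5.png

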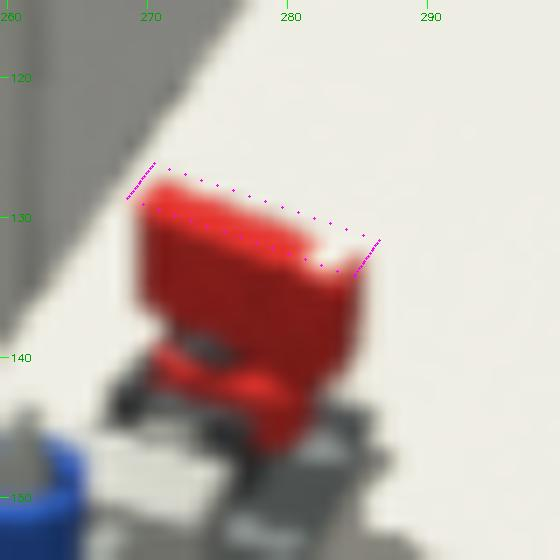

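Run:
```python
from h import *
hand.set_gripper(.036,20)
q=quat(1.52)
print(back("side",(318,172),0)[:2],back("top",(178,187),0)[:2])
r.move_to([.4668,.163,.2],q); print(r.read_time_s(),r.read_joint_positions().round(2))
r.move_l([.4668,.163,.12],q,feed=.15); r.wait(.2)
print(r.read_tcp_pos(),r.read_contact_force(),r.read_finger_gap(),r.read_time_s())
a=vision.capture("side");b=vision.capture("top");cv2.imwrite("pics/side6.png",a);cv2.imwrite("pics/top6.png",b)
crop(a,240,80,330,180,6,"s6");crop(b,140,170,240,255,6,"t6")
```

```text
[0.61417564 0.13717615] [0.59236715 0.13718084]
26.0417 [ 0.35  0.3  -0.87  1.93  0.27  1.03  0.88]
[0.46729836 0.16300727 0.12082936] [-0.15254549  0.21560911  0.4529678 ] 0.036074984464204395 26.925
```

View pics/s6.png

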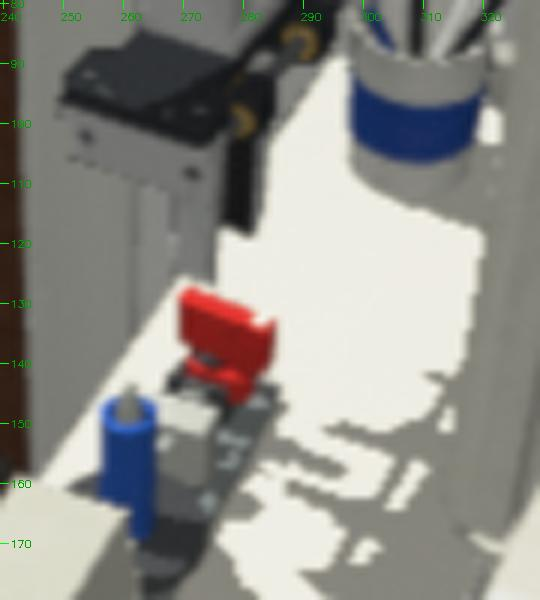

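View pics/t6.png

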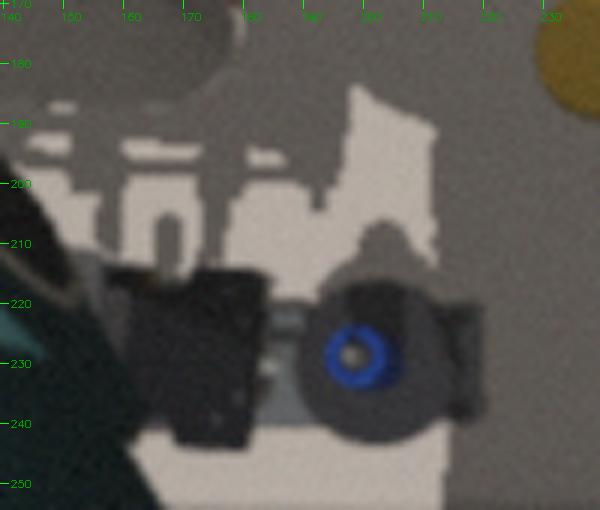

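Run:
```python
from h import *
q=quat(1.52);p=[.4668,.163]
f0=r.read_contact_force()
for z in(.095,.088,.080,.072,.0635):
    r.move_l([*p,z],q,feed=.08); f=r.read_contact_force()-f0; print(z,f.round(2))
    if np.linalg.norm(f)>6: break
r.wait(.15);f0=r.read_contact_force();print("base",f0,r.read_tcp_pos())
hand.set_gripper(.006,8);r.wait(.1)
print(r.read_finger_gap(),(r.read_contact_force()-f0).round(2),r.read_tcp_pos(),r.read_torque().round(3),r.read_time_s())
```

```text
0.095 [ 0.72  0.95 -1.15]
0.088 [ 0.03 -0.19 -0.5 ]
0.08 [ 0.48  1.28 -0.82]
0.072 [-0.72  1.14 -1.76]
0.0635 [ 0.54  1.04 -1.44]
base [0.277313   0.02686171 0.05133882] [0.46686987 0.16307713 0.06360267]
0.012082017271329973 [ 0.17  5.22 -2.77] [0.46690619 0.16371117 0.06362143] [ 1.258 -0.283 -0.099] 29.25
```

Run:
```python
from h import *
q=quat(1.52)
r.move_l([.4668,.1640,.0635],q,feed=.02);r.wait(.2)
print(r.read_finger_gap(),r.read_contact_force().round(2),r.read_tcp_pos(),r.read_torque().round(3),r.read_time_s())
hand.set_gripper(.006,40);r.wait(.15)
print(r.read_finger_gap(),r.read_contact_force().round(2),r.read_tcp_pos(),r.read_torque().round(3),r.read_time_s())
```

```text
0.012143783860489319 [-0.13 -0.94  3.41] [0.46691572 0.16389465 0.06358519] [-0.23  -0.219 -0.002] 29.7
0.011592549099024105 [-0.29 -0.68  5.11] [0.46686961 0.16393337 0.06354922] [-0.411 -0.225 -0.088] 30.0667
```

```bash
cat >> h.py <<'E'
def jawang():
    z=Ro.from_quat(np.roll(r.read_orientation(),-1)).as_matrix()[:,2]; return np.arctan2(z[1],z[0])
def turn(p,phis,z=.0635,k=8000.,lim=4):
    p=np.array(p,float)
    for ph in phis:
        r.move_to([*p,z],quat(ph)); r.wait(.08)
        f=np.mean([r.read_contact_force() for _ in range(3)],0);t=r.read_tcp_pos()
        print(round(ph,3),round(jawang(),3),f.round(1),r.read_torque()[2].round(3),((t-[*p,z])*1e3).round(2),round(r.read_finger_gap(),4),round(r.read_time_s(),2))
        if np.hypot(f[0],f[1])>20: print("high");break
        if np.hypot(f[0],f[1])>lim: p+=np.clip(f[:2]/k*.7,-.001,.001);print("p",p)
    return p
E
python3 - <<'E'
from h import *
p=turn([.4668,.1639],[1.4,1.27,1.14,1.0]);print(p)
E
```

```text
1.4 1.403 [ 0.4 -1.4  6.5] -0.072 [ 0.08 -0.04  0.07] 0.0115 30.4
1.27 1.274 [ 1.  -2.6  6.6] -0.078 [ 0.1  -0.08  0.07] 0.0119 30.73
1.14 1.144 [ 0.3 -2.7  7.9] -0.117 [ 0.06 -0.13  0.06] 0.0115 31.07
1.0 1.004 [-0.1 -3.   7.3] -0.052 [ 0.01 -0.2   0.07] 0.0117 31.4
[0.4668 0.1639]
```

Run:
```python
from h import *
p=turn([.4668,.1637],[.87,.74,.61,.48,.36,.25,.14,.038]);print(p)
r.wait(.2);print(jawang(),r.read_contact_force().round(2),r.read_torque().round(3))
a=vision.capture("side");cv2.imwrite("pics/side7.png",a);crop(a,240,90,330,190,6,"s7")
```

```text
0.87 0.875 [-0.1 -1.7  6.7] -0.145 [-0.01 -0.03  0.06] 0.0117 31.73
0.74 0.745 [-0.6 -2.1  8.3] -0.134 [-0.05 -0.08  0.06] 0.0117 32.07
0.61 0.614 [-1.8 -3.   9. ] -0.106 [-0.1  -0.11  0.05] 0.0116 32.4
0.48 0.484 [-1.  -2.7  9.4] -0.116 [-0.13 -0.15  0.04] 0.0119 32.73
0.36 0.364 [-1.4 -2.   9.1] -0.121 [-0.18 -0.17  0.04] 0.0119 33.07
0.25 0.254 [-2.  -3.3 10.2] -0.125 [-0.22 -0.16  0.05] 0.0115 33.4
0.14 0.144 [-3.1 -3.   9.8] -0.14 [-0.25 -0.15  0.05] 0.0121 33.73
p [0.46652651 0.1634348 ]
0.038 0.043 [-1.3 -1.2  9.1] -0.091 [-0.05  0.07  0.05] 0.0118 34.07
[0.46652651 0.1634348 ]
0.04262953494959993 [-0.63 -2.09  8.76] [-0.401  0.296 -0.128]
```

View pics/s7.png

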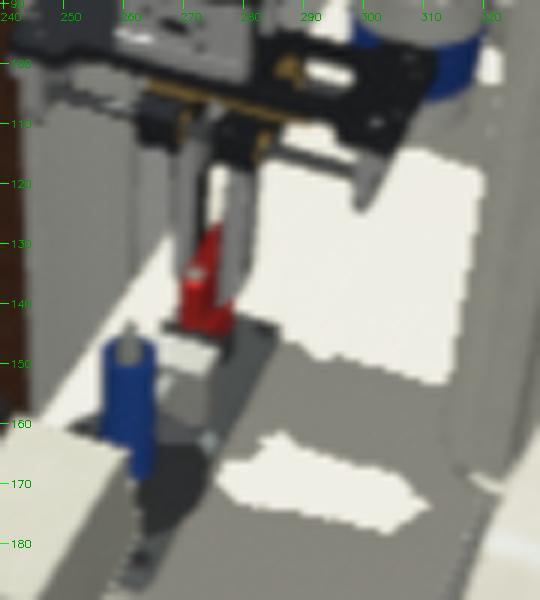

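Run:
```python
from h import *
q=quat(.038)
hand.set_gripper(.036,20);r.wait(.1);print(r.read_finger_gap(),r.read_contact_force().round(2))
r.move_l([.4665,.1634,.17],q,feed=.15)
r.move_l([.36,-.05,.30],q,feed=.25)
a=vision.capture("side");b=vision.capture("top");cv2.imwrite("pics/side8.png",a);cv2.imwrite("pics/top8.png",b)
s=[.4713,.0588];pp,c=press_pts(s,.0385,0.);
crop(a,245,115,305,185,9,"s8");crop(b,145,205,235,255,8,"t8");crop(b,145,205,235,255,8,"t8o",proj("top",pp[:60]))
print(r.read_time_s())
```

```text
0.03586535939191583 [0.86 0.26 0.62]
37.1917
```

View pics/s8.png

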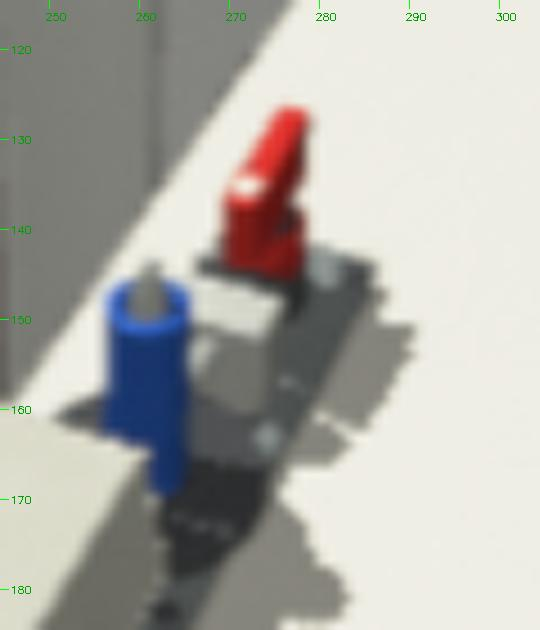

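View pics/t8.png

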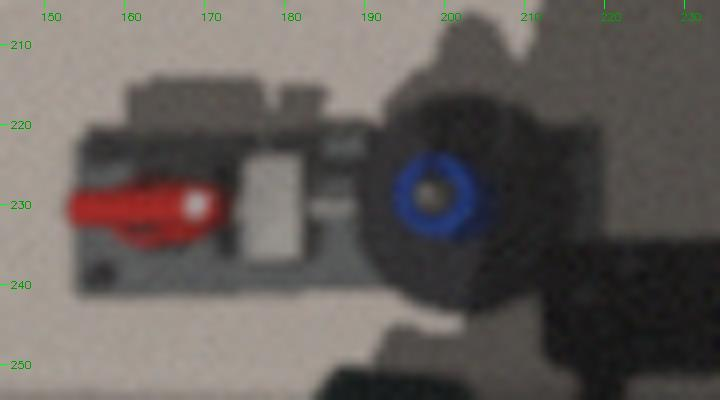

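View pics/t8o.png

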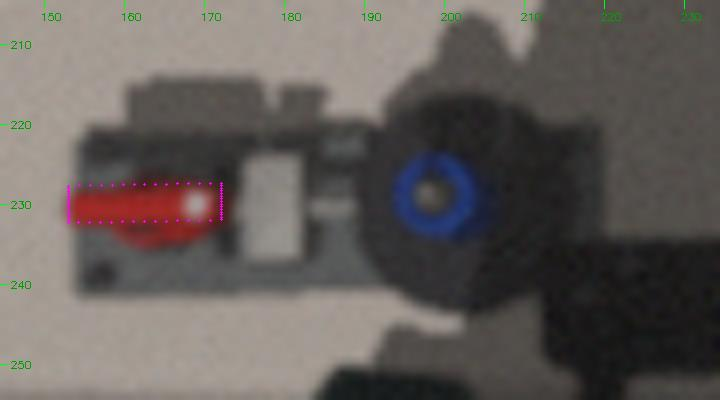

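The bar points at the rod: its end is at about (153,230) and the dot at (169,230). The plunger stub is out at (186,230). I'll measure the bar direction more finely.

Run:
```python
from h import *
b=cv2.imread("pics/top8.png").astype(float)
red=b[...,2]-(b[...,0]+b[...,1])/2
# white dot centroid
g=b.min(2)[225:236,164:173];w=np.clip(g-90,0,None);yy,xx=np.mgrid[225:236,164:173];dot=((xx*w).sum()/w.sum(),(yy*w).sum()/w.sum())
# upper & lower edge where bar alone is visible
E=[]
for c in range(154,160):
    v=red[223:240,c];m=v.max()/2;i=np.where(v>m)[0];a,e=i[0],i[-1]
    E.append((c,223+a-1+(m-v[a-1])/(v[a]-v[a-1]),223+e+(v[e]-m)/(v[e]-v[e+1])))
U=[]
for c in range(154,171):
    v=red[223:240,c];m=v.max()/2
    if c in(167,168,169,170):continue
    a=np.where(v>m)[0][0];U.append((c,223+a-1+(m-v[a-1])/(v[a]-v[a-1])))
E=np.array(E);U=np.array(U);mid=(E[:,0].mean(),((E[:,1]+E[:,2])/2).mean())
ang=lambda d:np.arctan2(-d[0],d[1])
A=back("top",mid,.081)-back("top",dot,.081);print("mid",mid,"dot",dot,"bar yaw(dot)",ang(A))
k=np.polyfit(U[:,0],U[:,1],1);B=back("top",(154,np.polyval(k,154)),.081)-back("top",(171,np.polyval(k,171)),.081);print("upper edge yaw",ang(B))
print("vs plate .0385; dot->rod tip", ang(back("top",dot,.081)-back("top",(198,228.7),.12)))
t=np.array([.4713,.0588])
for n,uv,z in(("bottle top",(360.3,184.7),.098),):print(n,back("top",uv,z))
b8=cv2.imread("pics/top8.png");s8=cv2.imread("pics/side8.png");cv2.imwrite("pics/full8.png",np.hstack([b8[100:260,220:420],cv2.imread("pics/top0.png")[100:260,220:420]]).repeat(2,0).repeat(2,1))
```

```text
mid (np.float64(156.5), np.float64(230.6318896519484)) dot (np.float64(169.00787401574803), np.float64(230.0511811023622)) bar yaw(dot) 0.06507568251677018
upper edge yaw 0.1046108556992771
vs plate .0385; dot->rod tip 0.0404549598587031
bottle top [ 0.59293108 -0.35376131  0.098     ]
```

View pics/full8.png

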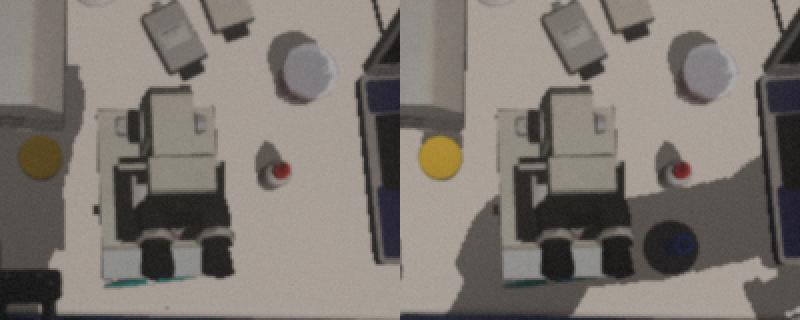

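Run:
```python
from h import *
a=cv2.imread("pics/side8.png")
for cam in(-.08,0.,.08):
    pp,c=press_pts([.4705,.0578],.0395,cam);crop(a,262,120,284,152,18,f"q{cam}",proj("side",pp[:120]))
cv2.imwrite("pics/q.png",cv2.resize(np.hstack([cv2.imread(f"pics/q{c}.png") for c in(-.08,0.,.08)]),(800,390)))
```

```text
(no output)
```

View pics/q.png

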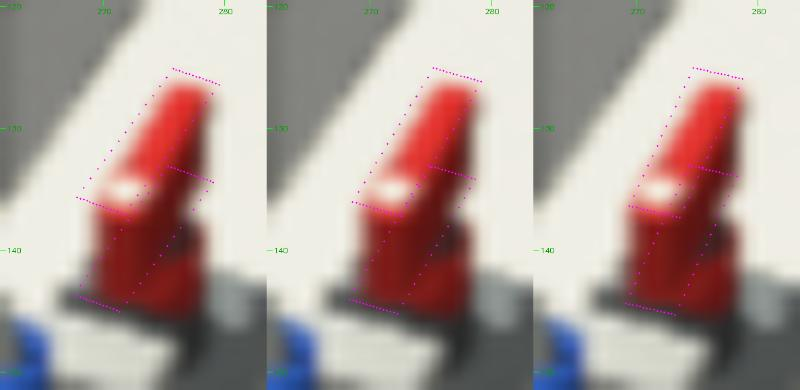

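Run:
```python
from h import *
r.wait(.3);print(r.read_time_s(),r.read_joint_velocities().round(3),r.read_contact_force().round(2));print(workorder.sign_off())
```

```text
37.4917 [ 0.003 -0.002  0.001  0.001  0.     0.     0.   ] [ 0.61  0.56 -0.24]
the job is handed in; nothing more can be done
None
```

The platen is on the press, fully seated, and the red cam is turned to the plunger and released. I signed off at 37.5 s of the 61 s allowed; sign-off gives no verdict.

- **Platen:** I gripped it by the blue sleeve, carried it past the front of the microscope and lowered it over the rod. No side force above about 2 N showed on the way down. It met the shoulder with about 23 N at the expected height. I let go there, and both cameras show it upright with the rod tip showing above the sleeve.
- **Cam:** I turned it clockwise from about 1.48 rad to about 0.
    - The side picture gives a bar angle between 0 and 0.01 rad.
    - The white dot lies in line with the rod in the top picture.
    - Two rougher top-picture fits disagreed. The bar midline to the dot read about 0.03 rad off, part of which I put down to the bar's side face showing. The bar's upper edge read about 0.07 rad off, and I did not trust it because the cam disc and shadow blur that edge.
- **Plunger:** the top picture shows its stub out towards the platen. I could not measure how far its nose stands over the rim.
- **Bystanders:** the bottle and cup look unmoved when the first and last top pictures are put side by side; I did not measure them.
- **Robot:** it stood clear of everything at sign-off, with the contact force near zero.

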